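# Return the spice jar to the spice shelf

## Robot

A 6-joint arm with a two-finger parallel gripper is mounted at the origin on a cart in front of the work surface, level with it; the furniture and walls round the work are solid. World frame = base frame: x ahead of the robot, y to its left, z up, the work surface at z = 0. Lengths are in m, angles in rad, forces in N, time in s.
With the tool pointing down it reaches from about 0.275 to 0.825 m from the base axis. Payload 4.9 kg.
Tool frame: the origin (TCP) lies at the very end of the fingers, on their centre line; the grasp point (between the pads) lies 19 mm behind it; z points along the fingers, y is the line along which they close (so a half turn about z gives the same grasp; the last joint's range is limited). The gripper opens to 85 mm and grips with 20 to 120 N. Pads are 22 mm wide; open, the fingers measure 114 mm over their backs; the gripper's body (76 mm by 85 mm) begins 54 mm behind the grasp point. The pads swing forward as they close: fully open they stand 13 mm farther back than shut.
Start: joints at [0.977, 0.326, -0.193, 1.052, 0, 1.437], TCP at [0.244, 0.493, 0.231] pointing down, gripper open.
Joint ranges: [-2.65, 2.65], [-0.97, 1.79], [-1.3, 1.35], [-1.93, 2.1], [-1.47, 1.37], [-3.14, 3.14]. Speed limits (rad/s): [2.57, 2.57, 3.14, 3.14, 3.14, 3.14].

## Interface

Orientations are given as a rotation vector (axis times angle).
In Python, from station import env gives the robot as it stands. The module is installed in compiled form; this text tells all that it offers.
- The arm moves only by the tool send_rows, never from a script. Its argument "deltas" is a list of rows, each a list of 4 numbers: the shift along the tool's x, y, z in m, then the turn about the tool's z in rad. In form: [[dx, dy, dz, roll], ...]. A call has 1 to 12 rows; each row shifts and turns the commanded pose from where the row before left it, along the tool's axes as they then stand; what a row does not reach is not made up. A row lasts 1/8 s, in which the tool goes at most 62.5 mm and 10.7 degrees, less where a joint would pass 70% of its speed; a pose out of reach is approached as far as the arm can. A call with a gripper value outside its range is refused whole. "hand" is the opening, from -1 (shut) to 1 (fully open), set as the call begins (left out, the last holds). The fingers move at their own pace and stop on an object; the grip force is fixed at half the most. Time passes only in rows, so rows that do not move let the fingers close. It gives the time, the measured TCP pose, the force, the opening and the grip force at its end, in the units of the state.
- env.get_state(): the state, without advancing time (a new reading comes with each control period).
- env.snapshot(name): name is "scene" or "side" or "wrist"; returns a dict with "image" (400x640x3 uint8, red, green, blue), "fx", "fy", "cx", "cy" (pixels), "pose" (4x4, takes a point from camera to world coordinates); the wrist camera has in their place "tool_from_camera" (4x4, takes a point from camera to tool coordinates, whose origin is the TCP and whose axes are the flange's). Camera axes: x right, y down, z forward; pixel columns grow to the right and rows downward; lengths in m; the calibration is good to about 2 mm. A picture is of the moment at which its call begins: read the wrist's pose just before it. There is no depth.
- env.hand_in(): hands the job in; it is judged then, once.
The state is a dict: "t": time; "joint_pos": joint angles; "dq": joint speeds; "joint_efforts": joint torques, N m; "ee_pos": TCP position; "tcp_rot": TCP orientation; "ft_force": force on the tool from outside, world axes, zero at the start; "ft_torque": the same for the moment, N m; "gripper_width": finger opening in m; "finger_force": force on a finger pad.
Only numpy, scipy, OpenCV 4.12 (cv2) and the standard library are available. Lean on these libraries where they do the work, as an engineer would, in place of code of your own. Each camera call takes 0.05 s, during which the arm holds its last target. There are 200 camera calls.

## Task

One spice jar has been left on the table among the other food. Put it back in the spice row: stand it upright on the round cork pad on the small raised wooden shelf, setting it down gently, not dropping it. Leave the two spice jars already on the shelf standing where they are.

Things in the scene. Friction and masses are not known exactly. Their poses are not given: they have to be found in the camera images.
- table_jar: The jar to move: the only slim spice jar on the table itself (glass, paper label, black cap), a smooth upright cylinder 41 mm wide, 105 mm tall, about 0.11 kg. Origin: centre of its underside; z up. A squat jar and a food tin (57 to 60 mm wide, 72 to 85 mm tall) stand in a row with it, centres at least 120 mm off, in any order; they are bystanders.
- cork_pad: Cork disc, 50 mm wide, 3 mm thick, fixed on a dark wood bench-shaped shelf, also fixed (320 mm long, 64 deep, top 90 above the table). Origin: centre of the pad's underside, on the board; the jar stands 3 mm above it. z up, y along the shelf, x across its depth, away from the robot. The pad is in one of three places (left, middle, right) about 95 mm apart; jars stand in the other two.
- shelf_jar_1: One of two spice jars standing loose on the shelf board (same form as the jar to move: 41 mm wide, 105 mm tall, top 195 mm above the table). Origin: centre of its underside, z up. It stays where it is.
- shelf_jar_2: The other of the two spice jars already standing loose on the shelf board, of the same form and size. Origin: centre of its underside, z up. It stays where it is.

How it is judged:
By the outcome, as a careful person would: the job done as asked, in the order asked, and still so for the second after the job is handed in, with the robot touching nothing.
It also fails if it takes over 38 s, if anything falls off the work surface, if the arm or the gripper's body presses on something with over 40 N, if the wrist force passes 120 N, or if a joint passes its speed limit or range.

## Working session

There is one attempt and no reset: what is moved stays moved. The work goes in short steps, Python scripts to look and compute and a tool call to move; the robot and the scene stay as the last step left them, time stands still between calls to the robot, and variables do not carry over. Pictures are saved under pics/ and viewed, at most 10 in all, crops included, and the job is handed in when it is done.

Besides the shell and the picture viewer there is one more tool, called after ">>>" as name([rows], argument=value, ...), one row to a line, values as JSON. send_rows: Moves the arm, as the interface text tells. Its arguments: {"type":"object","properties":{"deltas":{"type":"array"},"hand":{"type":"number"}},"required":["deltas"]}

```bash
mkdir -p pics; cat > h.py <<'E'
import numpy as np,cv2,pickle
from station import env
def snap(n,f):
    s=env.get_state(); d=env.snapshot(n); cv2.imwrite(f'pics/{f}.png',d['image'][:,:,::-1])
    if n=='wrist':
        T=np.eye(4);T[:3,:3]=cv2.Rodrigues(np.array(s['tcp_rot'],float))[0];T[:3,3]=s['ee_pos'];d['pose']=T@np.array(d['tool_from_camera'])
    pickle.dump(d,open(f'pics/{f}.pkl','wb'));return d
def load(f): return pickle.load(open(f'pics/{f}.pkl','rb'))
def ray(d,u,v):
    P=np.array(d['pose']);return P[:3,3],P[:3,:3]@np.array([(u-d['cx'])/d['fx'],(v-d['cy'])/d['fy'],1])
def onz(d,u,v,z):
    o,r=ray(d,u,v);return o+r*(z-o[2])/r[2]
E
python3 - <<'E'
from h import *
for n in('scene','side'): d=snap(n,n+'0');print(n,d['fx'],np.round(d['pose'],3).tolist())
s=env.get_state();print(s['t'],s['ee_pos'],cv2.Rodrigues(np.array(s['tcp_rot']))[0].round(3).tolist(),s['gripper_width'])
E
```

```text
scene 449.51901492993096 [[-0.922, 0.331, -0.203, 0.742], [0.388, 0.766, -0.513, 0.532], [-0.014, -0.552, -0.834, 0.856], [0.0, 0.0, 0.0, 1.0]]
side 393.01520311517805 [[0.918, -0.218, 0.331, 0.261], [-0.397, -0.512, 0.762, -0.595], [0.003, -0.831, -0.557, 0.579], [0.0, 0.0, 0.0, 1.0]]
0.1 [0.24374577 0.49245731 0.23059452] [[-0.896, 0.444, -0.001], [0.444, 0.896, -0.001], [0.0, -0.002, -1.0]] 0.08538546717911573
```

View pics/scene0.png

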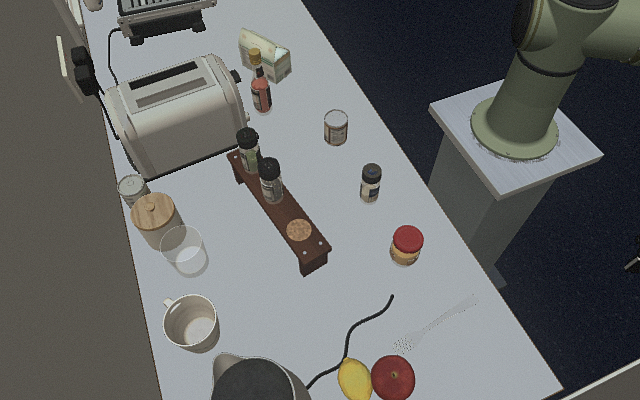

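View pics/side0.png

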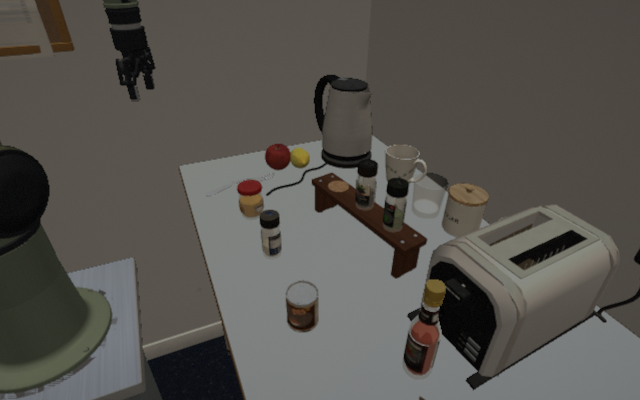

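The scene view shows the table jar cap at about (371,170) and its base at about (369,198). The cork pad is at (299,230) on the end of the shelf nearest this camera, with shelf jar caps at (247,135) and (269,166). In the side view the table jar cap is at (270,217) and the pad at (339,187).

```bash
cat > m.py <<'E'
from h import *
def blob(d,mask,u,v):
    n,l,st,c=cv2.connectedComponentsWithStats(mask.astype(np.uint8))
    best=min(range(1,n),key=lambda i:np.hypot(*(c[i]-[u,v])) if st[i,4]>40 else 1e9); return c[best],st[best]
def tri(a,b):
    (o1,r1),(o2,r2)=a,b; t=np.linalg.lstsq(np.c_[r1,-r2],o2-o1,rcond=None)[0]
    p,q=o1+r1*t[0],o2+r2*t[1]; return (p+q)/2,np.linalg.norm(p-q)
E
python3 - <<'E'
from m import *
S,D=load('scene0'),load('side0')
pts={'jar':((371,170),(270,218)),'s1':((247,135),(397,187)),'s2':((269,166),(368,168))}
for k,(a,b) in pts.items():
    r=[]
    for d,p in((S,a),(D,b)):
        m=d['image'].max(2)<70; c,st=blob(d,m,*p); print(k,c.round(1),st); r.append(ray(d,*c))
    p,e=tri(*r);print(k,p.round(4),round(e,4))
r=[]
for d,p in((S,(299,230)),(D,(339,187))):
    h=cv2.cvtColor(d['image'],cv2.COLOR_RGB2HSV);print(h[p[1],p[0]])
    m=(h[...,2]>100)&(h[...,1]>60)&(h[...,0]<25); c,st=blob(d,m,*p); print(c,st,onz(d,*c,.093).round(4));r.append(ray(d,*c))
print(tri(*r))
E
```

```text
jar [369.9 177.2] [362 166  19  18 146]
jar [269.1 219.1] [260 210  20  19 317]
jar [0.4344 0.054  0.0873] 0.0052
s1 [221.2 149.4] [143 127 116  56 719]
s1 [397.3 187.3] [387 177  22  21 383]
s1 [ 0.6906 -0.0555  0.1727] 0.0436
s2 [267.3 167.3] [256 148  24  33 490]
s2 [397.3 187.3] [387 177  22  21 383]
s2 [ 0.658  -0.0244  0.1522] 0.0508
[ 17  91 137]
[298.37028825 229.46119734] [286 219  26  22 451] [0.6225 0.1144 0.093 ]
[ 14 116 114]
[338.16766467 185.82035928] [329 181  19  11 167] [0.6195 0.1102 0.093 ]
(array([0.62168403, 0.11339026, 0.09070503]), np.float64(0.0011082207109264334))
```

```bash
python3 - <<'E'
from m import *
S,D=load('scene0'),load('side0')
print('jar',onz(S,372,170,.105),onz(D,270,215,.105))
a,b=onz(S,247,134,.195),onz(S,270,165,.195);print(a,b,onz(D,398,184,.195),onz(D,368,166,.195))
p=np.array([.622,.1134]);print('axis',np.degrees(np.arctan2(*(p-a[:2])[::-1])))
s=env.get_state();R=cv2.Rodrigues(np.array(s['tcp_rot']))[0]
t=np.array([.434,.054,.2306]);print(R.T@(t-s['ee_pos']))
w=snap('wrist','w0');print(np.round(w['tool_from_camera'],3),w['fx'])
E
```

```text
jar [0.43172314 0.04937938 0.105     ] [0.43195828 0.04467551 0.105     ]
[ 0.65300244 -0.06824692  0.195     ] [0.63702377 0.02168461 0.195     ] [ 0.65044668 -0.07599028  0.195     ] [0.633142   0.00739405 0.195     ]
axis 99.68558525956848
[-0.36506237 -0.30849764  0.0003916 ]
[[ 0.    -0.963 -0.271  0.069]
 [ 1.     0.     0.001  0.001]
 [-0.001 -0.271  0.963 -0.142]
 [ 0.     0.     0.     1.   ]] 342.14110048688764
```

```bash
ls pics
```

```text
scene0.pkl
scene0.png
side0.pkl
side0.png
w0.pkl
w0.png
```

>>> send_rows([
  [-0.0367,-0.0314,0,0],
  [-0.0367,-0.0314,0,0],
  [-0.0367,-0.0314,0,0],
  [-0.0367,-0.0314,0,0],
  [-0.0367,-0.0314,0,0],
  [-0.0367,-0.0314,0,0],
  [-0.0367,-0.0314,0,0],
  [-0.0367,-0.0314,0,0],
  [-0.0367,-0.0314,0,0],
  [-0.0367,-0.0314,0,0],
  [0,0,0,0.18],
  [0,0,0,0.18],
], hand=1)

```text
t: 1.65
ee_pos: [0.4336, 0.0478, 0.231]
tcp_rot: [-1.263, -2.876, 0.0]
ft_force: [0.5, 0.1, -0.6]
gripper_width: 0.0852
finger_force: 0.0
```

>>> send_rows([
  [0,0,0,0.18],
  [0,0,0,0.18],
  [0,0,0,0.18],
  [0,0,0,0.035],
  [0,0,0,0],
  [0,0,0,0],
])

```text
t: 2.4
ee_pos: [0.4336, 0.0487, 0.2313]
tcp_rot: [-2.016, -2.409, 0.0]
ft_force: [0.1, -0.3, 0.2]
gripper_width: 0.0854
finger_force: 0.0
```

```bash
python3 - <<'E'
from m import *
w=snap('wrist','w1');s=env.get_state()
print(s['t'],s['ee_pos'],cv2.Rodrigues(np.array(s['tcp_rot']))[0].round(3).tolist(),np.round(s['joint_pos'],2))
P=np.linalg.inv(w['pose'])
for X in([.433,.048,.105],[.622,.1134,.093],[.637,.022,.195]):
    q=P@np.r_[X,1];print(w['fx']*q[0]/q[2]+w['cx'],w['fy']*q[1]/q[2]+w['cy'])
E
```

```text
2.45 [0.43357658 0.04865153 0.23127088] [[-0.176, 0.984, -0.0], [0.984, 0.176, 0.0], [0.0, -0.0, -1.0]] [-0.06  0.12 -0.47  0.99  0.    1.34]
325.66743243838715 194.62616895315782
566.9467493995888 154.32686268780506
649.636837525798 330.79592197218847
```

View pics/w1.png

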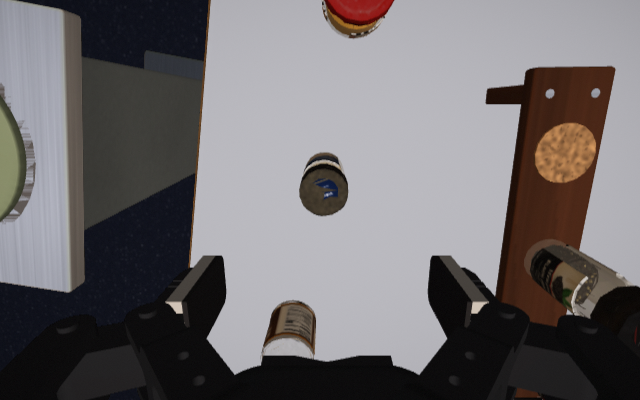

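Wrist view: table jar cap top is centred at about (324,190), the pad at (566,152), and the shelf's near end is straight in the image. All agree with the estimates to a few pixels.

```bash
python3 - <<'E'
from m import *
w=load('w1');h=cv2.cvtColor(w['image'],cv2.COLOR_RGB2HSV)
print('cap',onz(w,324,190,.105))
m=(h[...,2]>110)&(h[...,1]>60)&(h[...,0]<25); c,st=blob(w,m,566,152);print(c,st,onz(w,*c,.093))
a,b=onz(w,527,68,.09),onz(w,497,310,.09);print(a,b,np.degrees(np.arctan2(a[1]-b[1],a[0]-b[0])))
a,b=onz(w,613,67,.09),onz(w,580,240,.09);print(np.degrees(np.arctan2(a[1]-b[1],a[0]-b[0])))
s=env.get_state();R=cv2.Rodrigues(np.array(s['tcp_rot']))[0];t=onz(w,324,190,.105);t[2]=.05
print(R.T@(t-s['ee_pos']))
E
```

```text
cap [0.43099765 0.05155674 0.105     ]
[564.96092114 152.31821354] [ 535  123   61   60 2866] [0.61980328 0.11467476 0.093     ]
[0.56932498 0.17149372 0.09      ] [ 0.61265806 -0.03805713  0.09      ] 101.68353031241159
101.48537807522533
[ 0.00330949 -0.00202003  0.18127104]
```

>>> send_rows([
  [0.003,-0.002,0.03,0],
  [0,0,0.035,0],
  [0,0,0.03,0],
  [0,0,0.025,0],
  [0,0,0.02,0],
  [0,0,0.02,0],
  [0,0,0.015,0],
  [0,0,0.006,0],
  [0,0,0,0],
])

```text
t: 3.58
ee_pos: [0.431, 0.0513, 0.0502]
tcp_rot: [-2.017, -2.408, 0.001]
ft_force: [-0.9, 1.4, -0.2]
gripper_width: 0.0854
finger_force: 0.0
```

>>> send_rows([
  [0,0,0,0],
  [0,0,0,0],
  [0,0,0,0],
  [0,0,0,0],
  [0,0,0,0],
  [0,0,0,0],
  [0,0,0,0],
  [0,0,0,0],
], hand=-1)

```text
t: 4.58
ee_pos: [0.4313, 0.0512, 0.0509]
tcp_rot: [2.017, 2.408, 0.0]
ft_force: [-1.0, -0.0, 5.5]
gripper_width: 0.0396
finger_force: 59.4
```

```bash
python3 - <<'E'
from m import *
w=snap('wrist','w2');s=env.get_state();print(s['ee_pos'],s['gripper_width'],s['finger_force'],s['ft_force'])
E
```

```text
[0.43134664 0.05120396 0.0508844 ] 0.039700599300983894 59.380502295680344 [-1.98566131  1.01562079  5.65742259]
```

View pics/w2.png

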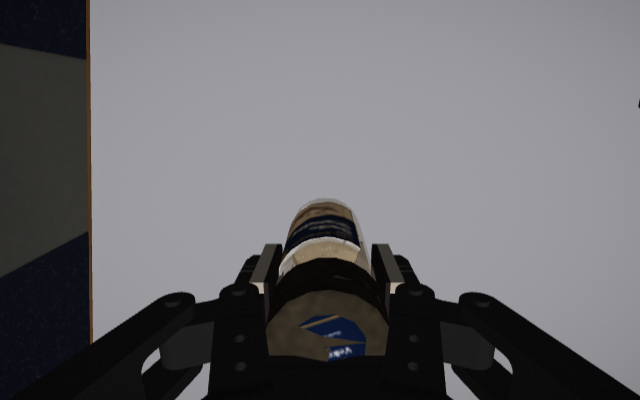

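The jar is held (39.7 mm, 59 N), with its cap centred between the pads at about (327,325). I'll lift it and carry it over the pad.

>>> send_rows([
  [0,0,-0.01,0],
  [0,0,-0.02,0],
  [0,0,-0.03,0],
  [0,0,-0.03,0],
  [0,0,-0.025,0],
  [0,0,-0.015,0],
  [0,0,0,0],
])

```text
t: 5.5
ee_pos: [0.432, 0.0512, 0.1816]
tcp_rot: [2.016, 2.406, 0.003]
ft_force: [1.3, 0.0, -1.9]
gripper_width: 0.0395
finger_force: 60.2
```

>>> send_rows([
  [0.002,0.012,0,0],
  [0.004,0.026,0,0],
  [0.004,0.03,0,0],
  [0.005,0.034,0,0],
  [0.005,0.034,0,0],
  [0.004,0.03,0,0],
  [0.003,0.02,0,0],
  [0.002,0.011,0,0],
  [0,0,0,0],
  [0,0,0,0],
  [0,0,0,0],
])

```text
t: 6.88
ee_pos: [0.6194, 0.1141, 0.1804]
tcp_rot: [-2.018, -2.408, 0.0]
ft_force: [-0.6, 0.4, -1.3]
gripper_width: 0.0394
finger_force: 60.4
```

```bash
python3 - <<'E'
from m import *
s=env.get_state();print(s['ee_pos'],s['gripper_width'],s['finger_force'],s['ft_force'],s['ft_torque'])
d=snap('side','d1')
c=snap('scene','c1')
a=cv2.resize(d['image'][100:250,270:470],(800,600),interpolation=2)[::1,:,::-1]
b=cv2.resize(c['image'][100:300,200:360],(480,600),interpolation=2)[...,::-1]
cv2.imwrite('pics/c1c.png',cv2.resize(np.hstack([a,b]),(800,375)))
w=snap('wrist','w3')
E
```

```text
[0.61939085 0.11410878 0.18042491] 0.03944958983459813 60.41357232257724 [-0.60872559  0.42780415 -1.30250541] [ 0.00117029 -0.01544776  0.05573402]
```

View pics/c1c.png

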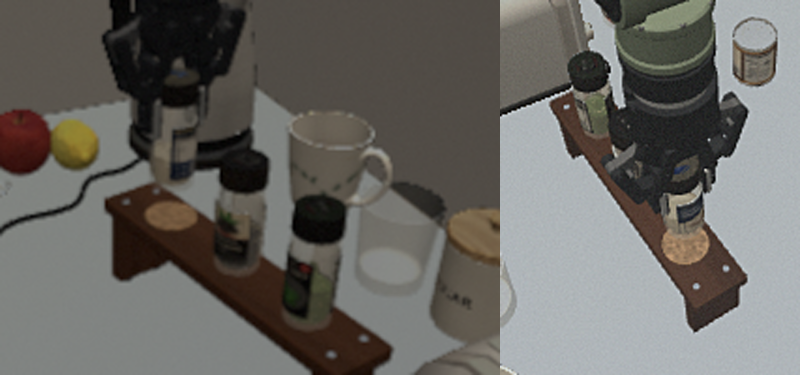

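View pics/w3.png

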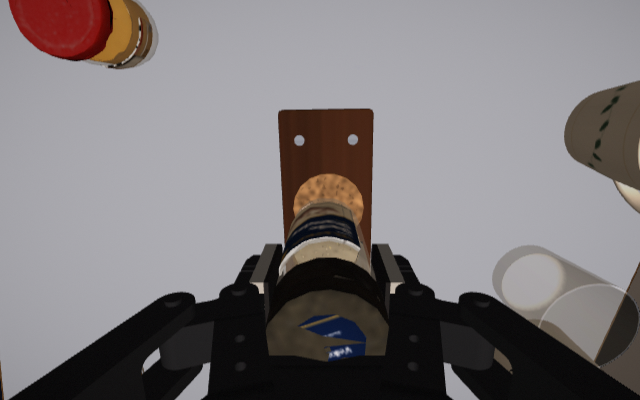

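Jar hangs upright and clear over the board; in the wrist view the pad spans columns 294–363 (centre 328, top edge row 173), and the jar's visible lower end is centred near column 324. I'll compute the lateral offset.

```bash
python3 - <<'E'
from m import *
w=load('w3');print(w['cx'],w['cy']);s=env.get_state();R=cv2.Rodrigues(np.array(s['tcp_rot']))[0];e=np.array(s['ee_pos'])
f=lambda u,v,z:(R.T@(onz(w,u,v,z)-e)).round(4)
l,r,t=f(294,202,.093),f(363,202,.093),f(328.5,173,.093);print('pad l,r,top',l,r,t,'centre x',t[0]-.025)
print('cap',f(327,325,e[2]+.055), 'cap l r',f(265,325,e[2]+.055),f(389,325,e[2]+.055))
b=e[2]-.0505
print('jar low l r',f(284,256,b+.03),f(291,215,b+.005),f(357,215,b+.005))
print('jar near rim', f(325,203,b))
print('board l r',f(278,115,.09),f(374,115,.09))
for d,u,v in((load('side0'),338.2,185.8),(load('scene0'),298.4,229.5)): print((R.T@(onz(d,u,v,.093)-e)).round(4))
E
```

```text
326.55035197702665 200.93530685232014
pad l,r,top [ 0.0042 -0.0228  0.0876] [0.0042 0.0253 0.0876] [0.0248 0.0012 0.0876] centre x -0.00020000000000000226
cap [ 0.0073 -0.     -0.055 ] cap l r [ 0.0073 -0.0182 -0.055 ] [ 0.0073  0.0182 -0.055 ]
jar low l r [-0.0057 -0.0221  0.0205] [ 0.0084 -0.0206  0.0455] [0.0084 0.0174 0.0455]
jar near rim [ 0.0142 -0.001   0.0505]
board l r [ 0.063  -0.0321  0.0906] [0.063  0.0312 0.0906]
[-0.0038 -0.0009  0.0876]
[-0.0001  0.0028  0.0876]
```

```bash
python3 - <<'E'
from h import *
z=lambda n,x,y,w,h,k:cv2.resize(load(n)['image'][y:y+h,x:x+w],None,fx=k,fy=k,interpolation=cv2.INTER_CUBIC)[...,::-1]
a=np.hstack([z('w2',275,180,100,100,4),z('w3',275,160,100,100,4)])
b=np.hstack([z('d1',320,125,50,50,4)]*1+[z('c1',235,150,60,50,4)]); b=cv2.copyMakeBorder(b,0,0,0,800-b.shape[1],0)
cv2.imwrite('pics/z.png',np.vstack([a,b]))
E
```

```text
(no output)
```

View pics/z.png

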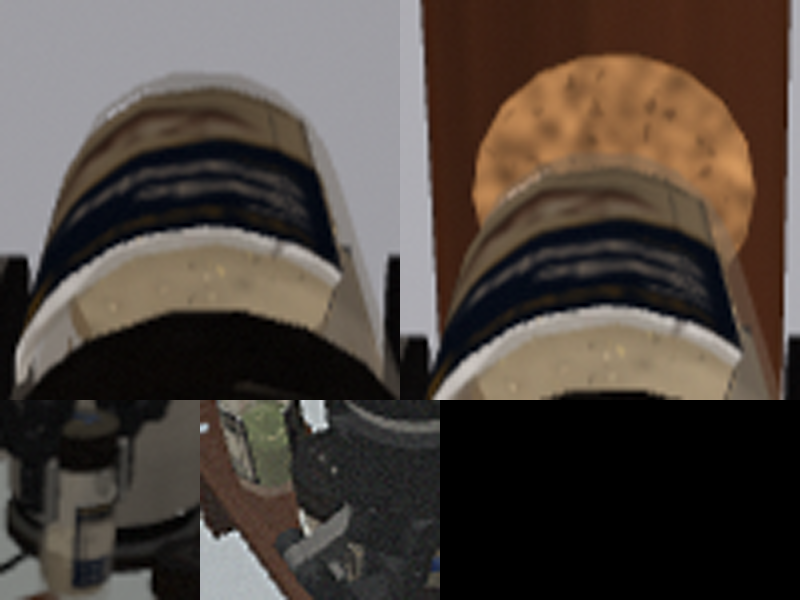

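The enlarged crop shows the jar's glass foot edge at about (325,199) and the pad spanning columns 293.7–363.8 with its top edge at row 173. So the jar sits about 2–3 mm short along tool x and 1.5 mm along tool y; I'll correct that and go down.

>>> send_rows([
  [0.001,0.001,0.003,0],
  [0.001,0.0005,0.006,0],
  [0,0,0.007,0],
  [0,0,0.007,0],
  [0,0,0.005,0],
  [0,0,0.003,0],
  [0,0,0,0],
  [0,0,0,0],
])

```text
t: 8.02
ee_pos: [0.6213, 0.1165, 0.1495]
tcp_rot: [2.017, 2.408, 0.0]
ft_force: [0.2, -0.6, -1.1]
gripper_width: 0.0396
finger_force: 60.4
```

>>> send_rows([
  [0,0,0.001,0],
  [0,0,0.001,0],
  [0,0,0.001,0],
  [0,0,0,0],
  [0,0,0,0],
])

```text
t: 8.65
ee_pos: [0.6211, 0.1165, 0.1463]
tcp_rot: [-2.018, -2.408, 0.0]
ft_force: [0.1, 0.1, -1.0]
gripper_width: 0.0397
finger_force: 60.4
```

>>> send_rows([
  [0,0,0.0007,0],
  [0,0,0.0007,0],
  [0,0,0.0006,0],
  [0,0,0,0],
  [0,0,0,0],
])

```text
t: 9.28
ee_pos: [0.6211, 0.1165, 0.1443]
tcp_rot: [2.018, 2.408, 0.0]
ft_force: [0.9, 0.2, -1.4]
gripper_width: 0.0392
finger_force: 60.4
```

```bash
python3 - <<'E'
from m import *
s=env.get_state();print(s['ee_pos'],s['ft_force'])
w=snap('wrist','w4');d=snap('side','d4')
z=lambda d,x,y,w,h,W,H:cv2.resize(d['image'][y:y+h,x:x+w],(W,H),interpolation=cv2.INTER_CUBIC)[...,::-1]
cv2.imwrite('pics/z4.png',np.hstack([z(w,270,150,110,110,400,400),z(d,305,125,80,80,400,400)]))
E
```

```text
[0.62114593 0.11652978 0.14429614] [ 0.87618941  0.22498786 -1.43921709]
```

View pics/z4.png

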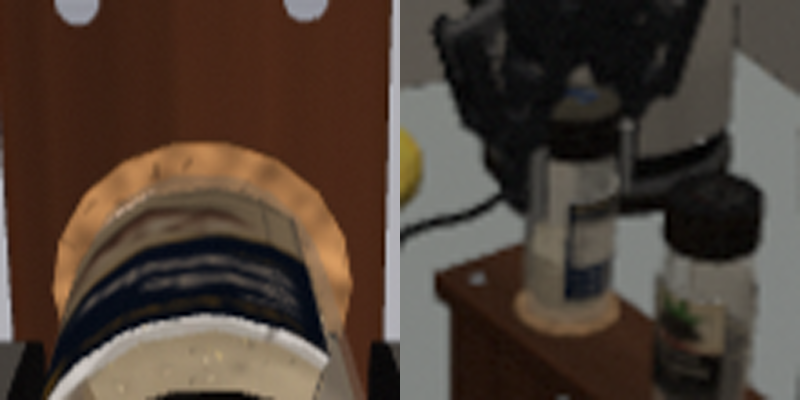

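The wrist crop shows the jar foot with an even cork rim left and right and about 5 mm in front. In the side crop the jar (columns 524–608) is centred on the pad (513–620), so I'll go down until it touches.

>>> send_rows([
  [0.001,0,0.0005,0],
  [0,0,0.0005,0],
  [0,0,0,0],
  [0,0,0,0],
])

```text
t: 9.88
ee_pos: [0.6211, 0.1173, 0.1439]
tcp_rot: [2.017, 2.407, 0.0]
ft_force: [-2.8, -1.7, 5.4]
gripper_width: 0.0396
finger_force: 60.4
```

>>> send_rows([
  [0,0,0.0005,0],
  [0,0,0,0],
  [0,0,0,0],
])

```text
t: 10.25
ee_pos: [0.6211, 0.1173, 0.1439]
tcp_rot: [2.017, 2.407, 0.0]
ft_force: [-2.9, -2.0, 7.9]
gripper_width: 0.0398
finger_force: 60.8
```

Contact felt (about 8 N), so I'll release and back straight up.

>>> send_rows([
  [0,0,0,0],
  [0,0,0,0],
  [0,0,0,0],
  [0,0,0,0],
  [0,0,0,0],
  [0,0,0,0],
], hand=0.6)

```text
t: 11.0
ee_pos: [0.6209, 0.1175, 0.1427]
tcp_rot: [-2.018, -2.408, 0.0]
ft_force: [-0.3, 0.5, 0.3]
gripper_width: 0.0684
finger_force: 0.0
```

>>> send_rows([
  [0,0,-0.005,0],
  [0,0,-0.01,0],
  [0,0,-0.015,0],
  [0,0,-0.02,0],
  [0,0,-0.025,0],
  [0,0,-0.025,0],
  [0,0,-0.02,0],
  [0,0,-0.01,0],
  [0,0,0,0],
  [0,0,0,0],
])

```text
t: 12.25
ee_pos: [0.6205, 0.1175, 0.272]
tcp_rot: [-2.017, -2.407, 0.002]
ft_force: [0.3, 0.3, 0.1]
gripper_width: 0.0685
finger_force: 0.0
```

```bash
python3 - <<'E'
from m import *
s=env.get_state();print(s['t'],s['ee_pos'],s['gripper_width'],s['ft_force'])
w=snap('wrist','w5');d=snap('side','d5')
z=lambda d,x,y,w,h,W,H:cv2.resize(d['image'][y:y+h,x:x+w],(W,H),interpolation=cv2.INTER_CUBIC)[...,::-1]
cv2.imwrite('pics/z5.png',np.hstack([z(w,220,80,200,200,400,400),z(d,300,120,130,130,400,400)]))
E
```

```text
12.25 [0.62047819 0.11748057 0.27195961] 0.06850759545032045 [0.32556191 0.32072776 0.08211477]
```

View pics/z5.png

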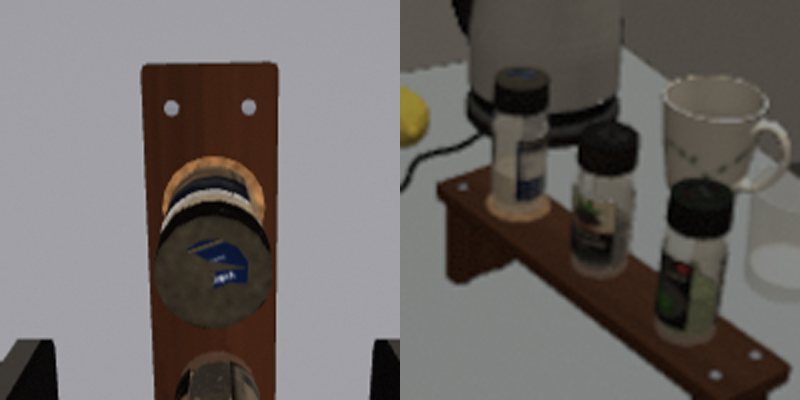

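The jar stands upright and centred on the pad (side crop: base at (520,210)). Both shelf jars are undisturbed and the gripper is clear.

```bash
python3 -c "
from station import env
print(env.hand_in())"
```

```text
the job is handed in; nothing more can be done
None
```

The spice jar was set down gently and stands upright on the cork pad; the two jars on the shelf were left where they stood, and the job was handed in at about 12 s.

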